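# Fold back the dust cover of the hammer-head case

### The arm

A 6-joint arm with a two-finger parallel gripper is mounted at the origin on the work surface. World frame = base frame: x ahead of the robot, y to its left, z up, the work surface at z = 0. Lengths are in m, angles in rad, forces in N, time in s.
With the tool pointing down it reaches from about 0.325 to 1 m from the base axis. Payload 5.1 kg.
Tool frame: the origin (TCP) lies between the finger pads; the fingertips stand 8 mm ahead of it and the grasp point (between the pads) lies 11 mm behind it; z points along the fingers, y is the direction in which the jaws open and shut (so a half turn about z gives the same grasp; the last joint's range is limited). The gripper opens to 85 mm and grips with 20 to 120 N. Pads are 22 mm wide; open, the fingers measure 114 mm over their backs; the gripper's body (76 mm by 85 mm) begins 54 mm behind the grasp point. The pads swing forward as they close: fully open they stand 13 mm farther back than shut.
Start: joints at [1.203, 0.124, 1.65, -0, 1.367, -0.083], TCP at [0.183, 0.624, 0.239] pointing down, gripper open.
Joint ranges: [-2.61, 2.61], [-1.02, 2.33], [0.03, 2.71], [-1.35, 4.49], [0.32, 2.68], [-2.91, 2.91]. Speed limits (rad/s): [2.57, 2.57, 3.14, 3.14, 3.14, 3.14].

### API

Orientations are given as a unit quaternion [x, y, z, w].
In Python, from cell import env gives the robot as it stands. The module is installed in compiled form; this text tells all that it offers.
- The arm moves only by the tool apply_moves, never from a script. Its argument "rows" is a list of rows, each a list of 4 numbers: the shift along the tool's x, y, z each as a share of 0.04 m, from -1 to 1, then the turn about the tool's z as a share of 0.08 rad, from -1 to 1. In form: [[tx, ty, tz, turn], ...]. A call has exactly 8 rows; each row shifts and turns the pose as measured when the row begins, along the tool's axes as they then stand; what a row does not reach is not made up. A row lasts 1/12 s, in which the tool goes at most 41.7 mm and 7.16 degrees, less where a joint would pass 70% of its speed; a pose out of reach is approached as far as the arm can. A call with a number of a shift or a turn outside -1 to 1 is refused whole. A call with a gripper value outside its range is refused whole. "hand" is the gripper command: -1 is shut, 1 is fully open, values between are in proportion, set as the call begins (left out, the last holds). The fingers move at their own pace and stop on an object; "grip_force" is the grip in N (left out, the last holds). Time passes only in rows, so rows that do not move let the fingers close, or fill a call up. It gives the time, the measured TCP pose, the force and the opening at its end, in the units of the state.
- env.get_state(): the state, without advancing time (a new reading comes with each control period).
- env.read_camera(name): name is "scene" or "top" or "wrist"; returns a dict with "image" (400x640x3 uint8, red, green, blue), "fx", "fy", "cx", "cy" (pixels), "R" (3x3) and "t" (3): a world point X has camera coordinates R X + t. Camera axes: x right, y down, z forward; pixel columns grow to the right and rows downward; lengths in m; the calibration is good to about 2 mm. A picture is of the moment at which its call begins. There is no depth.
- env.close_job(): hands the job in, once; it reports no verdict.
Trained networks look in a picture, given as the dict that the camera call returned (one of the last four; its "shot" number tells which), for a name from the list of things; names that differ only in an ending like _2 or _b are one class to them, and where a whole thing is asked for, a point or a joint stands for the part that bears it (a point fixed in the world has none). Each returns a list of dicts, best first, with "score" (0 to 1); they miss things now and then, are a little off and sometimes report something else, mostly with a low value. They report only what shows in the picture. A call takes as long as a camera call. They do not tell look-alikes from the thing itself.
- env.cut_out(picture, query): "mask" (400x640 bool, what is visible of it) and "position" ([row, column] in pixels, amid what is visible of it).
- env.landmark_of(picture, query): "position" ([row, column] in pixels: a listed point, or the origin of a listed thing).
The state is a dict: "clock": time; "qpos": joint angles; "joint_vel": joint speeds; "tau": joint torques, N m; "position": TCP position; "ee_rot": TCP orientation; "force": force on the tool from outside, world axes, zero at the start; "wrist_torque": the same for the moment, N m; "grip_width": finger opening in m.
Only numpy, scipy, OpenCV 4.12 (cv2) and the standard library are available. Lean on these libraries where they do the work, as an engineer would, in place of code of your own. Each camera call takes 0.05 s, during which the arm holds its last target.

### The job

The silversmith wants the polished hammer heads: push the blue bifold dust cover fully back along its case, until its two panels stand upright, folded flat against each other, and leave it so. Leave the plain wooden cover of the other case as it is and do not shift the silver bowl.

Things in the scene. Friction and masses are not known exactly. Their poses are not given: they have to be found in the camera images.
- blue_case: Fixed dark wooden case, 190 x 160 mm, under a tent of two blue panels with a steel push bar on the outer one. Origin: centre of its underside; z up, y along the hinges, +x from the cover's free edge to its fixed hinge (at x = 85, z = 64 mm): push the bar level this way, z = 86 or a little more. The bar keeps at z = 98 to 108. Folded, the panels stand over the fixed hinge up to z = 149. About 2 N moves it; it stays put.
- blue_fold (a joint): Angle f at the hinge joining the blue panels: 0 = flat over the case, pi = folded flat together, upright, at a stop. Starts at 1.7 to 2.2. Panels 85 mm long, 146 wide, 6 thick, each f/2 from level, move as one; the free edge slides 64 mm above the bench. The bar (8 mm thick, 100 long along y) is 136 cos(f/2) + 26 sin(f/2) mm short of the fixed hinge, so 26 mm when folded.
- plain_edge (a point): Middle of the free lower edge of the other case's bifold cover, which has the same form but panels of plain pale wood; to be left alone. Its x axis lies in the outer panel and points up the slope, y along the edge.
- bowl: Loose silver bowl, 120 mm across its rim and 50 mm high, upright on the bench at one side; to be left alone. Origin: centre of its underside.
Mind the look-alikes: they are no part of the job. What is shaped like the blue_case but purple or yellow is not meant.

How it is judged:
By the outcome, as a careful person would: the job done as asked, in the order asked, and still so for the second after the job is handed in, with the robot touching nothing.
It also fails if it takes over 32 s, if anything falls off the work surface, if the arm or the gripper's body presses on something with over 40 N, if the wrist force passes 120 N, or if a joint passes its speed limit or range.

## Working session

There is one attempt and no reset: what is moved stays moved. The work goes in short steps, Python scripts to look and compute and a tool call to move; the robot and the scene stay as the last step left them, time stands still between calls to the robot, and variables do not carry over. Pictures are saved under pics/ and viewed, and the job is handed in when it is done.

Besides the shell and the picture viewer there is one more tool, called after "Call:" as a command line: name --pt "numbers of a row" for each row, then --argument value for the rest. apply_moves: Moves the arm, as the interface text tells. Its arguments: {"type":"object","properties":{"rows":{"type":"array"},"hand":{"type":"number"},"grip_force":{"type":"number"}},"required":["rows"]}

```bash
mkdir -p pics; ls
cat > h.py <<'E'
from cell import env
import cv2, numpy as np
def shot(name,fn):
    p=env.read_camera(name); cv2.imwrite('pics/'+fn,cv2.cvtColor(p['image'],cv2.COLOR_RGB2BGR)); return p
def ray(p,rc):
    R=np.array(p['R']);t=np.array(p['t']);d=R.T@np.array([(rc[1]-p['cx'])/p['fx'],(rc[0]-p['cy'])/p['fy'],1]);return -R.T@t,d/np.linalg.norm(d)
def onz(p,rc,z):
    o,d=ray(p,rc);return o+d*(z-o[2])/d[2]
def proj(p,X):
    c=np.array(p['R'])@np.array(X)+np.array(p['t']);return [p['fy']*c[1]/c[2]+p['cy'],p['fx']*c[0]/c[2]+p['cx']]
def tri(p1,a,p2,b):
    o1,d1=ray(p1,a);o2,d2=ray(p2,b)
    A=np.array([d1,-d2]).T;s=np.linalg.lstsq(A,o2-o1,rcond=None)[0]
    x,y=o1+d1*s[0],o2+d2*s[1];return (x+y)/2,np.linalg.norm(x-y)
E
python3 - <<'E'
from h import *
np.set_printoptions(precision=3,suppress=True)
s=env.get_state();print(s['clock'],s['position'],s['ee_rot'],s['force'],s['grip_width'])
P={}
for n in('top','scene'):
    p=P[n]=shot(n,n+'1.png')
    for q in('blue_case','plain_edge','bowl'):
        print(n,q,[(round(d['score'],2),np.round(d['position'])) for d in env.cut_out(p,q)],[(round(d['score'],2),np.round(d['position'],1)) for d in env.landmark_of(p,q)])
import pickle;pickle.dump(P,open('P1.pkl','wb'))
E
```

```text
pics
0.0 [0.182 0.623 0.238] [ 0.142  0.99  -0.001 -0.   ] [ 0.562 -0.619  0.302] 0.08559943518314134
top blue_case [(0.97, array([243., 182.])), (0.89, array([251., 398.])), (0.55, array([138., 248.]))] [(0.79, array([143.9, 254.2])), (0.64, array([251.9, 397.3])), (0.55, array([244.3, 189.4]))]
top plain_edge [(0.61, array([132., 364.]))] [(0.76, array([144.6, 358.3]))]
top bowl [(0.71, array([164., 127.]))] [(0.78, array([167.4, 135. ]))]
scene blue_case [(0.93, array([163., 290.])), (0.9, array([232., 419.])), (0.6, array([261., 326.]))] [(0.84, array([267.3, 326.2])), (0.77, array([170. , 288.5])), (0.56, array([238.9, 418.6]))]
scene plain_edge [(0.88, array([206., 256.]))] [(0.81, array([214. , 260.7]))]
scene bowl [(0.55, array([300., 435.]))] [(0.84, array([307.2, 433. ]))]
```

View pics/top1.png

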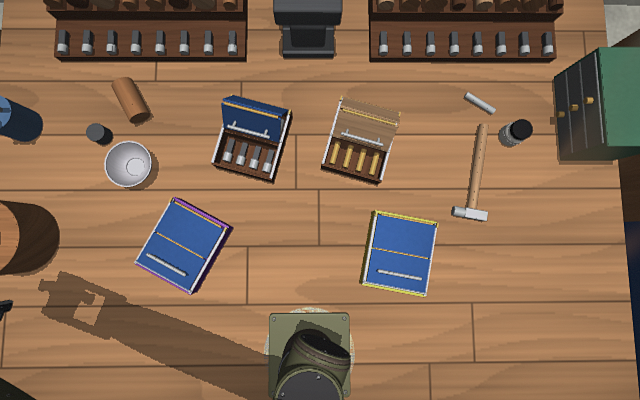

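View pics/scene1.png

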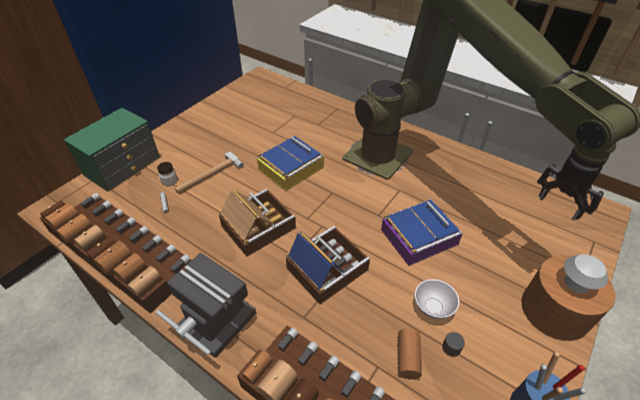

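Three cases carry blue panels (top view): (143,252) plain dark wood case, (243,182) purple-trimmed, (251,398) yellow-trimmed. The one at (143,252) is tented and in dark wood, so it fits. I'll confirm it in an enlarged crop.

Run:
```python
from h import *
import pickle
P=pickle.load(open('P1.pkl','rb'))
a=cv2.resize(P['top']['image'][85:195,195:305],None,fx=5,fy=5,interpolation=cv2.INTER_CUBIC)
cv2.imwrite('pics/ct.png',a[...,::-1])
a=cv2.resize(P['scene']['image'][215:310,275:380],None,fx=6,fy=6,interpolation=cv2.INTER_CUBIC)
cv2.imwrite('pics/cs.png',a[...,::-1])
p,q=P['top'],P['scene']
np.set_printoptions(precision=4,suppress=True)
for z in(0,.06): print(z,onz(p,[143.9,254.2],z),onz(q,[267.3,326.2],z))
print('tri',tri(p,[143.9,254.2],q,[267.3,326.2]))
print('bowl',onz(p,[167.4,135],0),onz(q,[307.2,433],0),'plain',tri(p,[144.6,358.3],q,[214,260.7]))
```

```text
0 [0.5484 0.1471 0.    ] [0.5509 0.1403 0.    ]
0.06 [0.5337 0.1381 0.06  ] [0.5861 0.1638 0.06  ]
tri (array([0.5499, 0.1439, 0.0016]), np.float64(0.007075205567223302))
bowl [0.4846 0.4641 0.    ] [0.4877 0.4615 0.    ] plain (array([ 0.5337, -0.129 ,  0.0527]), np.float64(0.0014546903702477383))
```

View pics/ct.png

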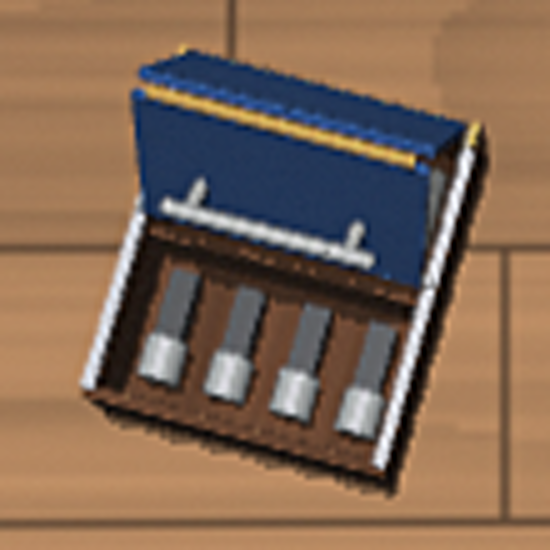

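View pics/cs.png

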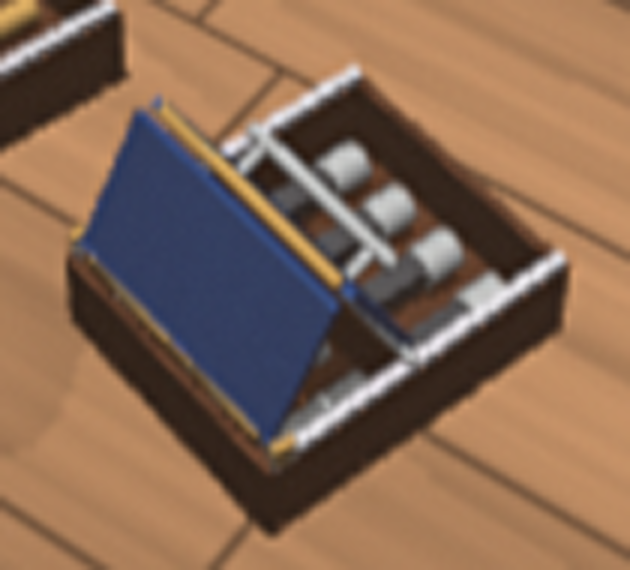

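Confirmed: dark brown case, blue tent panels, silver heads, steel bar; hinge at the far side. In top it is bar ends at about (126,229) and (137,269). Next I triangulate the bar and rails.

Run:
```python
from h import *
import pickle
P=pickle.load(open('P1.pkl','rb'))
p,q=P['top'],P['scene']
np.set_printoptions(precision=4,suppress=True)
T=lambda x,y:[85+y/5-.4,195+x/5-.4]
S=lambda x,y:[215+y/6-.4,275+x/6-.4]
pts={'barL':((168,205),(390,258)),'barR':((370,262),(258,130)),'railRfree':((380,465),(357,74)),'railLfree':((88,385),(560,258)),'midL':((150,90),(340,290)),'midR':((412,160),(160,107)),'hingeR':((473,128),(75,237)),'hingeL':((183,48),(285,446))}
R={}
for k,(a,b) in pts.items():
    X,e=tri(p,T(*a),q,S(*b));R[k]=X;print(k,X,round(e,4))
for a,b in(('barL','barR'),('railRfree','railLfree'),('midL','midR'),('hingeL','hingeR')):
    d=R[a]-R[b];print(a,b,np.linalg.norm(d),np.degrees(np.arctan2(-d[0],d[1])))
d=R['hingeR']-R['railRfree'];print(d,np.degrees(np.arctan2(d[1],d[0])))
# fit pose: yaw,x,y
from scipy.optimize import least_squares
def pred(v):
    x0,y0,a,f=v;c,s=np.cos(a),np.sin(a)
    W=lambda x,y,z:[x0+c*x-s*y,y0+s*x+c*y,z]
    bx=.085-.136*np.cos(f/2)-.026*np.sin(f/2);mz=.064+.085*np.sin(f/2);mx=.085-.085*np.cos(f/2)
    return {'barL':W(bx,.05,.103),'barR':W(bx,-.05,.103),'railRfree':W(-.095,-.077,.062),'railLfree':W(-.095,.077,.062)}
def res(v):
    r=[]
    for k,X in pred(v).items():
        r+=list(np.array(proj(p,X))-T(*pts[k][0]))+list(np.array(proj(q,X))-S(*pts[k][1]))
    return np.array(r)
o=least_squares(res,[.55,.14,-.25,2.],loss='soft_l1');print(o.x,np.degrees(o.x[2]),res(o.x).round(1))
```

```text
barL [0.5667 0.1944 0.1091] 0.0007
barR [0.5386 0.0978 0.1059] 0.003
railRfree [0.4467 0.0963 0.0591] 0.0011
railLfree [0.4878 0.2434 0.0608] 0.0004
midL [0.6134 0.1974 0.1392] 0.0008
midR [0.5785 0.0724 0.1443] 0.0014
hingeR [0.6193 0.0484 0.069 ] 0.0009
hingeL [0.6589 0.198  0.0718] 0.0041
barL barR 0.10067153044508254 -16.222436921458282
railRfree railLfree 0.15272387170912974 164.3638727493156
midL midR 0.12980889387769085 -15.61802489138596
hingeL hingeR 0.15477517859536816 -14.82127996043325
[ 0.1726 -0.0479  0.0098] -15.510569440204085
[ 0.5589  0.1442 -0.2737  2.0751] -15.679999222287428 [ 1.   0.5  1.1 -0.2  0.4 -0.4  0.7 -0.6 -0.  -0.1 -0.7 -0.3 -0.2 -0.4
 -0.1  0.1]
```

Fit: case origin ≈ (0.559, 0.144), yaw ≈ −15.7°, f ≈ 2.07. The bar sits at z ≈ 0.103–0.109 and is about 100 mm long, which agrees with the text. Tool −x already points along the push direction. I'll move over with the gripper shut.

Call:
apply_moves --pt "-0.7 -0.55 0 0" --pt "-0.7 -0.55 0 0" --pt "-0.7 -0.55 0 0" --pt "-0.7 -0.55 0 0" --pt "-0.7 -0.55 0 0" --pt "-0.7 -0.55 0 0" --pt "-0.7 -0.55 0 0" --pt "-0.7 -0.55 0 0" --hand -1

```text
clock: 1.37
position: [0.3507, 0.3884, 0.239]
ee_rot: [0.136, 0.991, 0.002, 0.0]
force: [0.7, -0.5, 0.2]
grip_width: 0.0002
```

```bash
cat > st.py <<'E'
from h import *
from scipy.spatial.transform import Rotation as Ro
np.set_printoptions(precision=4,suppress=True)
s=env.get_state();R=Ro.from_quat(s['ee_rot']).as_matrix();p=np.array(s['position'])
a=-.273;O=np.array([.5587,.1442]);c,n=np.cos(a),np.sin(a)
L=np.array([[c,n],[-n,c]])@(p[:2]-O)
print(s['clock'],p,'toolx',R[:,0],'z',R[:,2],'local mm',L*1e3,'F',s['force'],'w',s['grip_width'])
g=np.r_[O+np.array([[c,-n],[n,c]])@[-.05,0],.24]
print('to standoff, tool axes',R.T@(g-p)/.04)
E
python3 st.py
```

```text
1.3667 [0.3507 0.3884 0.239 ] toolx [-0.9632  0.2687  0.0002] z [ 0.0007  0.0033 -1.    ] local mm [-266.1888  179.0834] F [ 0.7224 -0.4724  0.2303] w 0.00016329863494990015
to standoff, tool axes [-5.4006 -4.4819 -0.0425]
```

Call:
apply_moves --pt "-0.68 -0.56 0 0" --pt "-0.68 -0.56 0 0" --pt "-0.68 -0.56 0 0" --pt "-0.68 -0.56 0 0" --pt "-0.68 -0.56 0 0" --pt "-0.68 -0.56 0 0" --pt "-0.68 -0.56 0 0" --pt "-0.6 -0.5 0 0"

```text
clock: 2.03
position: [0.516, 0.1475, 0.2413]
ee_rot: [0.136, 0.991, 0.004, 0.003]
force: [0.3, 0.0, 0.0]
grip_width: 0.0001
```

```bash
python3 st.py
python3 - <<'E'
from h import *
shot('wrist','w1.png')
E
```

```text
2.0333 [0.516  0.1475 0.2413] toolx [-0.9632  0.2687 -0.0054] z [ 0.0074  0.0063 -1.    ] local mm [-42.023   -8.3804] F [0.3453 0.0459 0.0298] w 5.72991637460766e-05
to standoff, tool axes [0.1994 0.2094 0.0321]
```

View pics/w1.png

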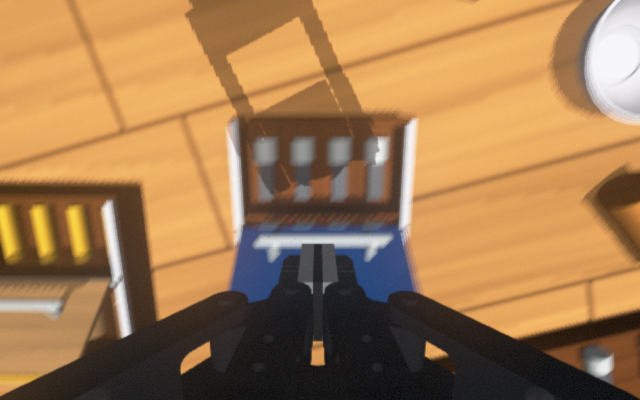

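The wrist view shows the shut fingers (318,250) lined up with the middle of the bar (323,243), with the plain cover well off to the left. Next I shift back slightly and descend.

Call:
apply_moves --pt "0.2 0.2 0 0" --pt "0 0 0 0" --pt "0 0 0.7 0" --pt "0 0 0.7 0" --pt "0 0 0.7 0" --pt "0 0 0.7 0" --pt "0 0 0.6 0" --pt "0 0 0.0 0"

```text
clock: 2.75
position: [0.5161, 0.1577, 0.1057]
ee_rot: [0.136, 0.991, 0.004, 0.01]
force: [-0.8, -1.6, -0.8]
grip_width: 0.0001
```

```bash
python3 st.py
python3 - <<'E'
from h import *
shot('wrist','w2.png')
p=shot('scene','s2.png')
cv2.imwrite('pics/s2c.png',cv2.resize(p['image'][170:310,240:400,::-1],None,fx=4,fy=4))
E
```

```text
2.75 [0.5161 0.1577 0.1057] toolx [-0.9627  0.2699 -0.0181] z [ 0.0203  0.0055 -0.9998] local mm [-44.6289   1.5307] F [-0.7908 -1.5734 -0.7851] w 8.47349313123756e-05
to standoff, tool axes [ 0.0735 -0.002  -3.3586]
```

View pics/w2.png

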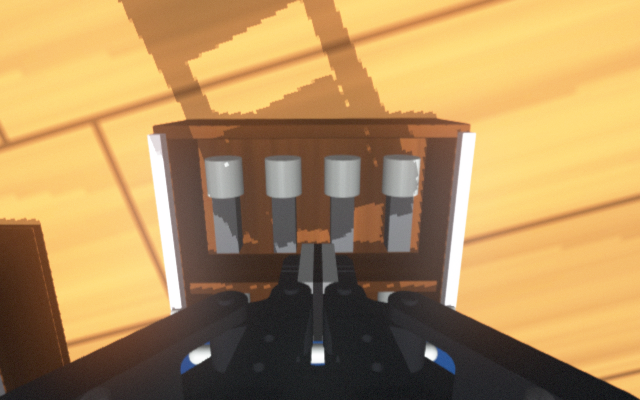

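View pics/s2c.png

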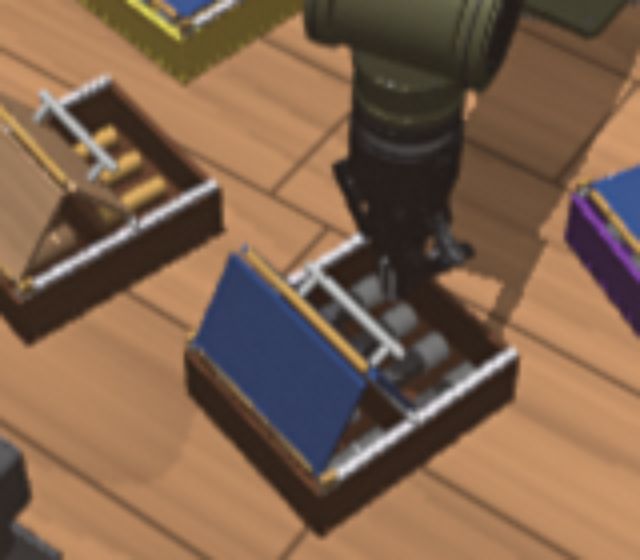

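Fingers are behind the bar with the bar undisturbed; tips are at z ≈ 0.098. I'll lower by 7 mm and push.

Call:
apply_moves --pt "0 0 0.18 0" --pt "0 0 0.05 0" --pt "-0.25 0 0 0" --pt "-0.25 0 0 0" --pt "-0.25 0 0 0" --pt "-0.25 0 0 0" --pt "-0.25 0 0 0" --pt "-0.2 0 0 0"

```text
clock: 3.52
position: [0.5847, 0.1437, 0.1125]
ee_rot: [0.135, 0.991, 0.008, 0.02]
force: [-0.7, 0.2, 0.8]
grip_width: 0.0002
```

```bash
python3 st.py
python3 - <<'E'
from h import *
p=shot('scene','s3.png')
cv2.imwrite('pics/s3c.png',cv2.resize(p['image'][170:310,240:400,::-1],None,fx=4,fy=4))
E
```

```text
3.5167 [0.5847 0.1437 0.1125] toolx [-0.9628  0.2677 -0.0366] z [ 0.0409  0.0102 -0.9991] local mm [25.1908  6.5697] F [-0.7357  0.1505  0.7553] w 0.0001527523666128167
to standoff, tool axes [ 1.7621 -0.0933 -3.2559]
```

View pics/s3c.png

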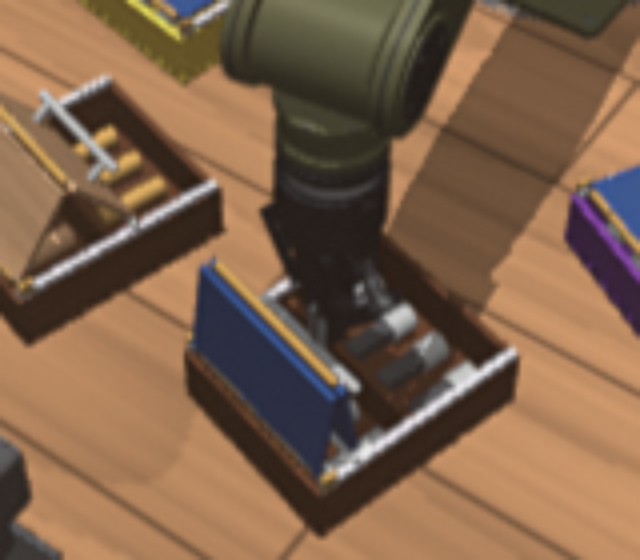

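The panels are nearly upright, but the tool has drifted up (tips ≈ 0.105). I'll back off a little, lower, then finish the push.

Call:
apply_moves --pt "0.2 -0.1 0 0" --pt "0 0 0.1 0" --pt "0 0 0.1 0" --pt "0 0 0.1 0" --pt "0 0 0.05 0" --pt "0 0 0 0" --pt "0 0 0 0" --pt "0 0 0 0"

```text
clock: 4.23
position: [0.5774, 0.141, 0.0964]
ee_rot: [0.136, 0.991, 0.008, 0.021]
force: [-0.1, -0.1, 0.3]
grip_width: 0.0001
```

```bash
python3 st.py
```

```text
4.2333 [0.5774 0.141  0.0964] toolx [-0.9624  0.2688 -0.0387] z [ 0.0428  0.0095 -0.999 ] local mm [18.8602  1.9211] F [-0.0753 -0.1329  0.3073] w 9.221327542656938e-05
to standoff, tool axes [ 1.5813  0.0288 -3.6533]
```

Call:
apply_moves --pt "-0.12 0 0.01 0" --pt "-0.12 0 0.01 0" --pt "-0.12 0 0.01 0" --pt "-0.1 0 0.01 0" --pt "-0.05 0 0 0" --pt "0 0 0 0" --pt "0 0 0 0" --pt "0 0 0 0"

```text
clock: 4.9
position: [0.5968, 0.1356, 0.0946]
ee_rot: [0.135, 0.991, 0.008, 0.017]
force: [-1.7, 0.7, -0.2]
grip_width: 0.0
```

```bash
python3 st.py
```

```text
4.9 [0.5968 0.1356 0.0946] toolx [-0.9627  0.2687 -0.0313] z [ 0.0354  0.0104 -0.9993] local mm [39.0429  2.0052] F [-1.7201  0.6825 -0.2134] w 2.0344959528749794e-05
to standoff, tool axes [ 2.1111  0.024  -3.7028]
```

Call:
apply_moves --pt "-0.05 0 -0.03 0" --pt "-0.05 0 -0.03 0" --pt "-0.04 0 0 0" --pt "-0.03 0 0 0" --pt "0 0 0 0" --pt "0 0 0 0" --pt "0 0 0 0" --pt "0 0 0 0"

```text
clock: 5.57
position: [0.5968, 0.1356, 0.0945]
ee_rot: [0.135, 0.991, 0.008, 0.009]
force: [-3.2, -0.6, 1.0]
grip_width: 0.0002
```

```bash
python3 st.py;  python3 - <<'E'
from h import *
p=shot('scene','s4.png')
cv2.imwrite('pics/s4c.png',cv2.resize(p['image'][200:310,260:380,::-1],None,fx=5,fy=5,interpolation=cv2.INTER_CUBIC))
E
```

```text
5.5667 [0.5968 0.1356 0.0945] toolx [-0.9633  0.2678 -0.0152] z [ 0.0193  0.0128 -0.9997] local mm [38.9671  2.0123] F [-3.1531 -0.596   0.99  ] w 0.00021331235223323922
to standoff, tool axes [ 2.1688  0.0179 -3.6704]
```

View pics/s4c.png

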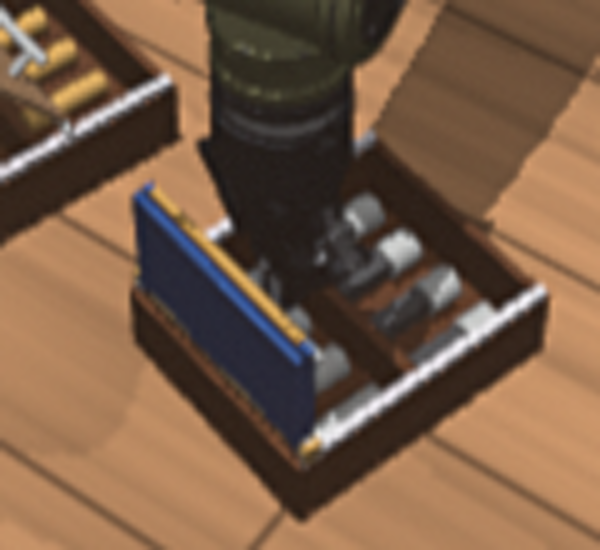

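It stopped moving under tiny commands, with only 3 N at the tool. It may be a few mm short of the stop, so I'll use firmer steps.

Call:
apply_moves --pt "-0.1 0 0 0" --pt "-0.12 0 0 0" --pt "-0.14 0 0 0" --pt "-0.16 0 0 0" --pt "-0.16 0 0 0" --pt "-0.16 0 0 0" --pt "-0.16 0 0 0" --pt "-0.16 0 0 0"

```text
clock: 6.28
position: [0.5973, 0.1355, 0.0954]
ee_rot: [0.134, 0.989, 0.008, -0.056]
force: [-26.7, 4.1, 17.1]
grip_width: 0.0002
```

```bash
python3 st.py
```

```text
6.2833 [0.5973 0.1355 0.0954] toolx [-0.958   0.2638  0.1129] z [-0.1088  0.0301 -0.9936] local mm [39.5459  2.0361] F [-26.6721   4.1075  17.1181] w 0.00017615395396549787
to standoff, tool axes [ 2.6327 -0.041  -3.3397]
```

At 27 N nothing moves, so this is the stop, and the tool is starting to tilt. I'll back off straight and then rise.

Call:
apply_moves --pt "0.1 0 0 0" --pt "0.3 0 0 0" --pt "0.4 0 0 0" --pt "0.4 0 0 0" --pt "0.3 0 0 0" --pt "0 0 0 0" --pt "0 0 0 0" --pt "0 0 0 0"

```text
clock: 6.95
position: [0.5403, 0.1521, 0.105]
ee_rot: [0.134, 0.99, 0.008, -0.05]
force: [0.2, 0.1, -0.3]
grip_width: -0.0004
```

```bash
python3 st.py;  python3 - <<'E'
from h import *
p=shot('scene','s5.png')
cv2.imwrite('pics/s5c.png',cv2.resize(p['image'][200:310,260:380,::-1],None,fx=5,fy=5,interpolation=cv2.INTER_CUBIC))
E
```

```text
6.95 [0.5403 0.1521 0.105 ] toolx [-0.9594  0.2636  0.1004] z [-0.0959  0.0298 -0.9949] local mm [-19.8685   2.6194] F [ 0.1992  0.1365 -0.3117] w -0.0004123801961760411
to standoff, tool axes [ 1.0888 -0.0509 -3.2833]
```

View pics/s5c.png

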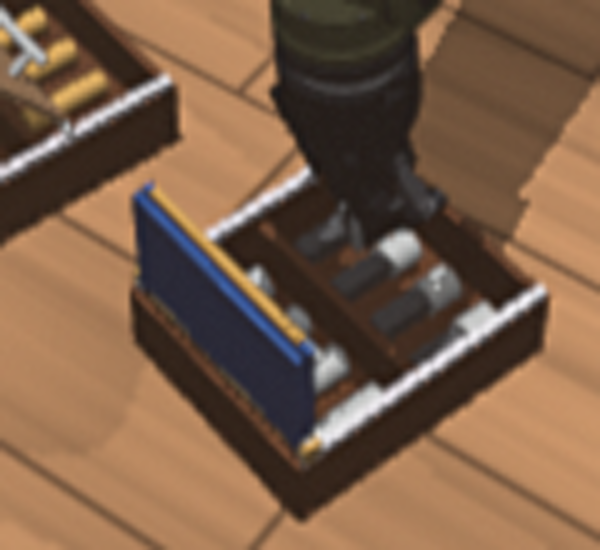

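Call:
apply_moves --pt "0.2 0 -0.6 0" --pt "0.2 0 -0.8 0" --pt "0.2 0 -0.8 0" --pt "0.4 0 -0.8 0" --pt "0.7 0.5 -0.3 0" --pt "0.7 0.6 0 0" --pt "0.7 0.6 0 0" --pt "0.4 0.4 0 0"

```text
clock: 7.67
position: [0.4458, 0.2652, 0.2577]
ee_rot: [0.141, 0.989, 0.009, -0.048]
force: [0.4, -0.1, -0.2]
grip_width: -0.0002
```

```bash
python3 st.py;  python3 - <<'E'
from h import *
import pickle
p=shot('top','t6.png');q=shot('scene','s6.png');pickle.dump((p,q),open('P6.pkl','wb'))
A=lambda p,r,c,f,n:cv2.imwrite(n,cv2.resize(p['image'][r[0]:r[1],c[0]:c[1],::-1],None,fx=f,fy=f,interpolation=cv2.INTER_CUBIC))
A(p,(85,195),(195,305),5,'pics/t6c.png');A(q,(215,310),(275,380),6,'pics/s6c.png')
for n,l,P in(('top',p,0),('scene',q,0)):
  for k in('bowl','plain_edge'): print(n,k,[(d['score'],np.round(d['position'],1)) for d in env.landmark_of(l,k)])
E
```

```text
7.6667 [0.4458 0.2652 0.2577] toolx [-0.9558  0.2774  0.0977] z [-0.0924  0.032  -0.9952] local mm [-141.2921   86.057 ] F [ 0.4175 -0.1107 -0.1946] w -0.0002138695260626982
to standoff, tool axes [-2.3347 -2.1309  0.2048]
top bowl [(0.74, array([166.1, 139.3]))]
top plain_edge [(0.92, array([146. , 356.8]))]
scene bowl [(0.56, array([306., 432.]))]
scene plain_edge [(0.63, array([213. , 258.8]))]
```

View pics/t6c.png

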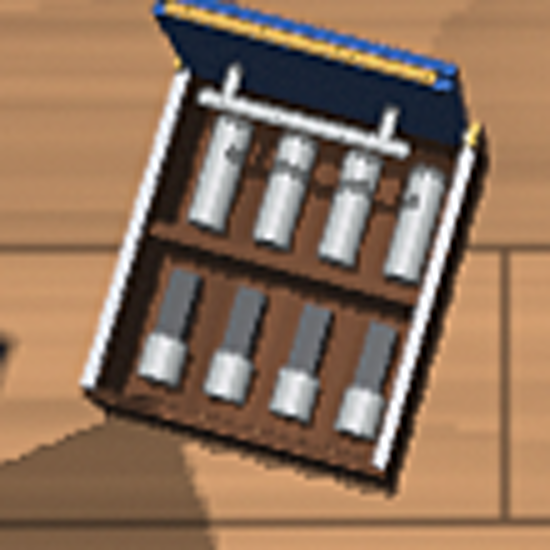

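View pics/s6c.png

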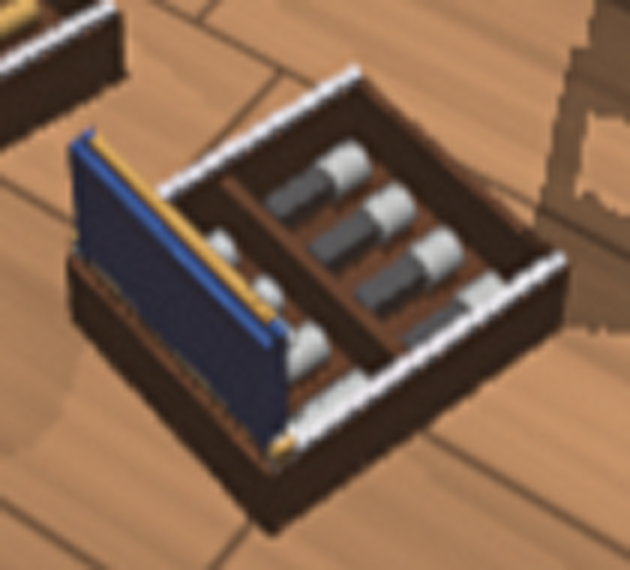

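Run:
```python
from h import *
import pickle
p,q=pickle.load(open('P6.pkl','rb'))
P1=pickle.load(open('P1.pkl','rb'))
np.set_printoptions(precision=4,suppress=True)
a=-.273;O=np.array([.5588,.1442]);c,n=np.cos(a),np.sin(a);M=np.array([[c,n],[-n,c]])
for x,y,z in((200,96,.103),(408,150,.103),(304,123,.103),(310,42,.149)):
    X=onz(p,[85+y/5-.4,195+x/5-.4],z);print(M@(X[:2]-O)*1e3)
W=lambda x,y,z:[O[0]+c*x-n*y,O[1]+n*x+c*y,z]
# predicted pixels (crop coords) for bar & middle hinge (panel tips) by f
for f in(2.9,3.0,3.07,3.1416):
    h=f/2;bx=.085-.136*np.cos(h)-.026*np.sin(h);mx=.085-.085*np.cos(h);mz=.064+.085*np.sin(h)
    r=proj(p,W(bx,0,.103));m=proj(p,W(mx,0,mz));s=proj(q,W(mx,.073,mz))
    print(f,'bar',[(r[1]-195+.4)*5,(r[0]-85+.4)*5],'mid',[(m[1]-195+.4)*5,(m[0]-85+.4)*5],'scene midL',[(s[1]-275+.4)*6,(s[0]-215+.4)*6])
for k,b in(('top',p),('scene',q)):
    d=np.abs(P1[k]['image'].astype(int)-b['image']).sum(2)
    R={'top':((125,190),(325,405)),'scene':((180,250),(215,298))}[k];print(k,'plain diff',(d[R[0][0]:R[0][1],R[1][0]:R[1][1]]>60).sum())
    R={'top':((138,190),(100,160)),'scene':((275,325),(410,462))}[k];print(k,'bowl diff',(d[R[0][0]:R[0][1],R[1][0]:R[1][1]]>60).sum())
```

```text
[52.5595 52.793 ]
[ 53.8494 -52.9171]
[53.2048 -0.0908]
[78.1983 -2.5973]
2.9 bar [np.float64(297.84543358805814), np.float64(142.77646421750507)] mid [np.float64(302.78200670109396), np.float64(47.873965929129525)] scene midL [np.float64(285.6101786923598), np.float64(331.0992337658047)]
3.0 bar [np.float64(301.663715334738), np.float64(130.11085486958333)] mid [np.float64(305.2005602538544), np.float64(39.15221961645561)] scene midL [np.float64(278.03895913325425), np.float64(335.64815933040336)]
3.07 bar [np.float64(304.3639638384421), np.float64(121.15386977544648)] mid [np.float64(306.9376000469968), np.float64(33.130319054202005)] scene midL [np.float64(272.70364135657064), np.float64(339.02279158461)]
3.1416 bar [np.float64(307.145301488686), np.float64(111.92790415012627)] mid [np.float64(308.7486042674338), np.float64(27.053024397187045)] scene midL [np.float64(267.2250628094397), np.float64(342.63178459415656)]
top plain diff 148
top bowl diff 2374
scene plain diff 129
scene bowl diff 0
```

View pics/t6.png

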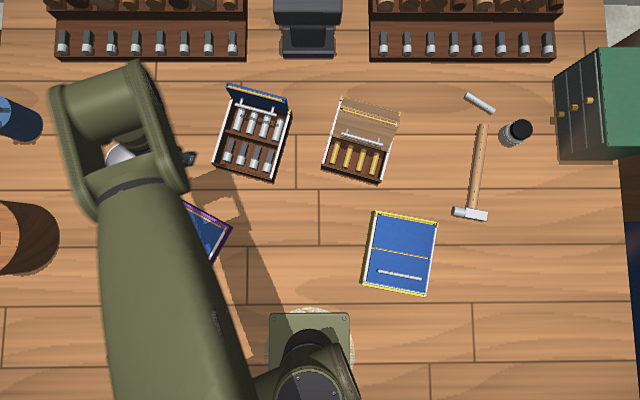

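The bar measures ≈53 mm along the case where 59 is expected, which suggests f ≈ 3.06, so it may not quite be at the stop. I'll check with closer wrist views.

Run:
```python
from h import *
import pickle
p=shot('wrist','w6.png');pickle.dump(p,open('W6.pkl','wb'))
np.set_printoptions(precision=3,suppress=True)
print(-np.array(p['R']).T@p['t'],np.array(p['R'])[2],p['fx'])
```

```text
[0.396 0.276 0.396] [ 0.157 -0.045 -0.987] 360.22789151316346
```

View pics/w6.png

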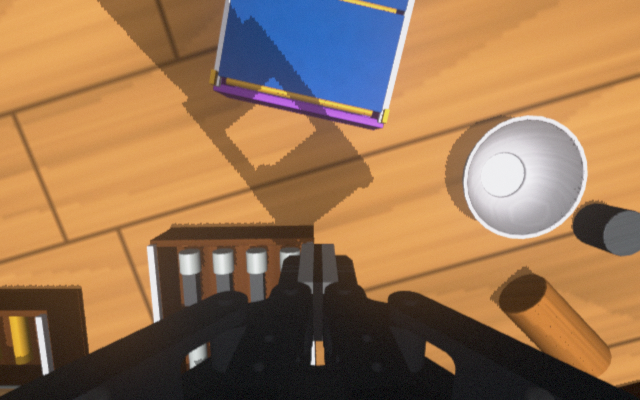

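The bowl stands as before. I'll move over past the hinge, high up, so that the wrist camera looks down on the panels.

Call:
apply_moves --pt "0 0 -0.9 0" --pt "-0.4 0 -0.7 0" --pt "-0.9 -0.35 -0.1 0" --pt "-0.9 -0.35 -0.1 0" --pt "-0.9 -0.35 -0.1 0" --pt "-0.9 -0.35 -0.1 0" --pt "-0.9 -0.35 -0.1 0" --pt "-0.9 -0.35 -0.1 0"

```text
clock: 8.68
position: [0.6595, 0.1021, 0.3166]
ee_rot: [0.144, 0.988, 0.006, -0.053]
force: [0.8, 0.3, 0.1]
grip_width: -0.0
```

Call:
apply_moves --pt "-0.8 0 -0.1 0" --pt "-0.8 0 0 0" --pt "0 0 0 0" --pt "0 0 0 0" --pt "0 0 0 0" --pt "0 0 0 0" --pt "0 0 0 0" --pt "0 0 0 0"

```text
clock: 9.35
position: [0.7277, 0.0664, 0.3045]
ee_rot: [0.153, 0.987, 0.005, -0.058]
force: [0.4, 0.5, 0.7]
grip_width: -0.0003
```

```bash
python3 st.py
python3 - <<'E'
from h import *
import pickle
p=shot('wrist','w7.png');pickle.dump(p,open('W7.pkl','wb'))
np.set_printoptions(precision=3,suppress=True)
print(-np.array(p['R']).T@p['t'],np.array(p['R'])[2],p['fx'])
E
```

```text
9.35 [0.7277 0.0664 0.3045] toolx [-0.9465  0.3014  0.115 ] z [-0.112   0.0273 -0.9933] local mm [183.7357 -29.3081] F [0.3518 0.5357 0.7351] w -0.0003021402746042307
to standoff, tool axes [5.6411 0.5441 2.2728]
[0.68  0.082 0.446] [ 0.139 -0.053 -0.989] 360.22789151316346
```

View pics/w7.png

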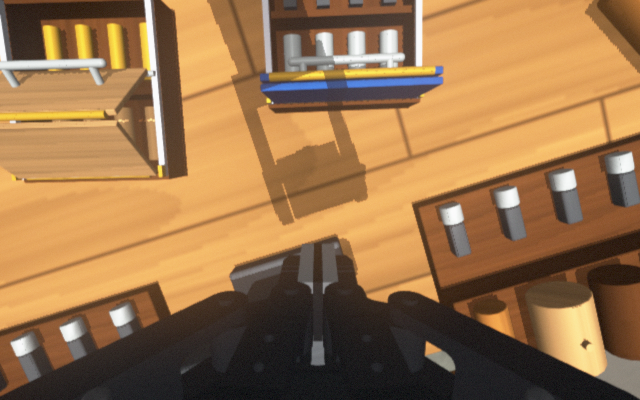

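Run:
```python
from h import *
import pickle
p=pickle.load(open('W7.pkl','rb'))
cv2.imwrite('pics/w7c.png',cv2.resize(p['image'][0:125,250:455,::-1],None,fx=3.9,fy=3.9,interpolation=cv2.INTER_CUBIC))
```

```text
(no output)
```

View pics/w7c.png

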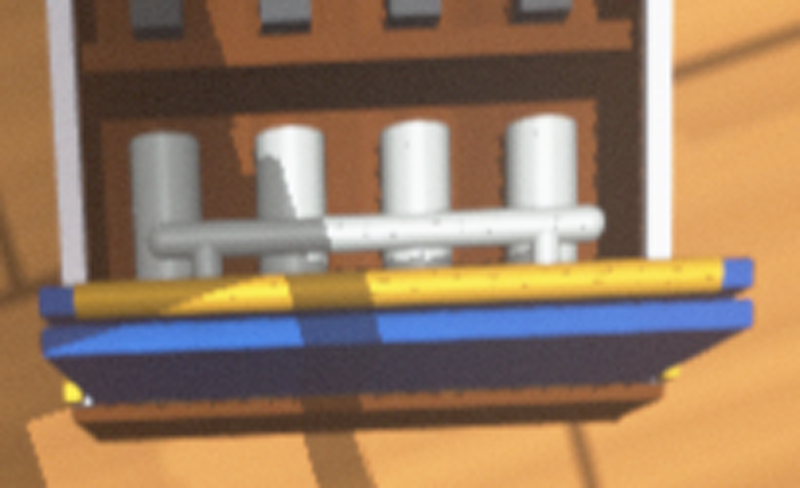

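Run:
```python
from h import *
import pickle
p,q=pickle.load(open('P6.pkl','rb'));w=pickle.load(open('W7.pkl','rb'))
np.set_printoptions(precision=1,suppress=True)
a=-.273;O=np.array([.5588,.1442]);c,n=np.cos(a),np.sin(a);M=np.array([[c,n],[-n,c]])
L=lambda X:np.r_[M@(X[:2]-O),X[2]]*1e3
T=lambda x,y:[85+y/5-.4,195+x/5-.4]
Wc=lambda x,y:[y/3.9-.4,250+x/3.9-.4]
S=lambda x,y:[215+y/6-.4,275+x/6-.4]
print('top pins',L(onz(p,T(180,63),.064)),L(onz(p,T(474,132),.064)))
print('w pins',L(onz(w,Wc(73,392),.064)),L(onz(w,Wc(670,375),.064)))
print('w bar',L(onz(w,Wc(155,240),.103)),L(onz(w,Wc(600,221),.103)))
print('w meet plane',L(onz(w,Wc(60,322),.149)),L(onz(w,Wc(745,294),.149)))
print('w far top edge',L(onz(w,Wc(48,357),.149)),L(onz(w,Wc(750,326),.149)))
print('w barrel',L(onz(w,Wc(45,290),.149)),L(onz(w,Wc(750,260),.149)))
print('bar tri',L(tri(p,T(204,97),w,Wc(155,240))[0]),L(tri(p,T(404,150),w,Wc(600,221))[0]))
```

```text
top pins [77.8 79.1 64. ] [ 83.4 -75.9  64. ]
w pins [ 83.  -79.2  64. ] [84.2 77.8 64. ]
w bar [ 54.5 -52.9 103. ] [ 54.1  50.6 103. ]
w meet plane [ 80.3 -69.5 149. ] [ 79.9  69.5 149. ]
w far top edge [ 87.1 -72.3 149. ] [ 86.2  70.6 149. ]
w barrel [ 74.  -72.2 149. ] [ 73.3  70.4 149. ]
bar tri [ 50.2 -11.4 193.9] [ 55.8  -3.9 119.9]
```

Wrist view: fixed hinge at 83.6, bar at about 53–54, and panel tops leaning ~3 mm short of the hinge. All of these suggest f ≈ 3.07, slightly short. I'll go back and push once more, lower on the bar.

Call:
apply_moves --pt "0.8 0.1 0 0" --pt "0.8 0.1 0 0" --pt "0.8 0.1 0 0" --pt "0.8 0.1 0 0" --pt "0.8 0.1 0 0" --pt "0.8 0.04 0 0" --pt "0.6 0 0 0" --pt "0.2 0 0 0"

```text
clock: 10.07
position: [0.5102, 0.1604, 0.3322]
ee_rot: [0.151, 0.987, 0.006, -0.055]
force: [1.0, -0.2, 0.9]
grip_width: -0.0
```

```bash
python3 st.py
```

```text
10.0667 [0.5102 0.1604 0.3322] toolx [-0.9483  0.2973  0.111 ] z [-0.1073  0.0288 -0.9938] local mm [-51.0387   2.5024] F [ 0.9947 -0.1594  0.8935] w -4.963221915194373e-05
to standoff, tool axes [-0.2836 -0.0511  2.2881]
```

Call:
apply_moves --pt "-0.15 0 0.8 -0.3" --pt "-0.15 0 0.8 0" --pt "-0.15 0 0.8 0" --pt "-0.15 0 0.8 0" --pt "-0.15 0 0.8 0" --pt "-0.15 0 0.8 0" --pt "-0.15 0 0.6 0" --pt "0 0 0.2 0"

```text
clock: 10.73
position: [0.5325, 0.16, 0.1113]
ee_rot: [0.134, 0.99, 0.011, -0.04]
force: [-0.7, 0.2, 0.7]
grip_width: 0.0001
```

```bash
python3 st.py
```

```text
10.7333 [0.5325 0.16   0.1113] toolx [-0.9611  0.2641  0.0814] z [-0.0753  0.033  -0.9966] local mm [-29.4334   8.115 ] F [-0.6964  0.1881  0.6746] w 7.928126811768695e-05
to standoff, tool axes [ 0.7751 -0.1628 -3.166 ]
```

Call:
apply_moves --pt "0 -0.15 0.2 0" --pt "0 0 0.1 0" --pt "-0.4 0 0.05 0" --pt "-0.4 0 0 0" --pt "-0.3 0 0 0" --pt "-0.2 0 0 0" --pt "0 0 0 0" --pt "0 0 0 0"

```text
clock: 11.4
position: [0.5843, 0.1404, 0.0984]
ee_rot: [0.133, 0.99, 0.012, -0.035]
force: [-0.6, -0.2, 0.0]
grip_width: 0.0003
```

```bash
python3 st.py
```

```text
11.4 [0.5843 0.1404 0.0984] toolx [-0.962   0.2628  0.0735] z [-0.0669  0.0342 -0.9972] local mm [25.6735  3.2682] F [-0.569  -0.1986  0.0094] w 0.0003144671756397128
to standoff, tool axes [ 2.1474 -0.0178 -3.3923]
```

Call:
apply_moves --pt "0 -0.05 0.1 0" --pt "0 0 0.08 0" --pt "-0.15 0 0 0" --pt "-0.15 0 0 0" --pt "-0.1 0 0 0" --pt "-0.1 0 0 0" --pt "-0.1 0 0 0" --pt "-0.15 0 0 0"

```text
clock: 12.07
position: [0.5966, 0.1354, 0.0906]
ee_rot: [0.132, 0.989, 0.013, -0.059]
force: [-26.8, 5.1, 19.5]
grip_width: 0.0
```

```bash
python3 st.py
```

```text
12.0667 [0.5966 0.1354 0.0906] toolx [-0.9581  0.2597  0.1209] z [-0.114   0.0414 -0.9926] local mm [38.9128  1.7661] F [-26.7954   5.0995  19.5312] w 4.2894130278997374e-05
to standoff, tool axes [ 2.6581  0.0092 -3.4384]
```

It stopped at the same place (38.9 vs 39.5 mm) with 27 N, independent of height and tilt, so this is a hard stop. My absolute x may be biased by a few mm. I'll retreat and look at the panels' end faces: a leftover of 0.07 rad would show a ~7 mm wedge at the bottom.

Call:
apply_moves --pt "0.1 0 0 0" --pt "0.3 0 0 0" --pt "0.4 0 0 0" --pt "0.4 0 0 0" --pt "0.4 0 -0.1 0" --pt "0.2 0 -0.7 0" --pt "0.2 0 -0.8 0" --pt "0.2 0 -0.9 0"

```text
clock: 12.73
position: [0.5129, 0.1543, 0.1923]
ee_rot: [0.132, 0.989, 0.01, -0.07]
force: [0.2, -0.5, 0.6]
grip_width: 0.0001
```

Call:
apply_moves --pt "0 0.5 -0.8 0" --pt "0 0.9 -0.2 0" --pt "0 0.9 0 0" --pt "0 0.9 0 0" --pt "-0.3 0.9 0 0" --pt "-0.7 0.6 0 0" --pt "-0.9 0.2 0 0" --pt "-0.9 0 0 0"

```text
clock: 13.4
position: [0.68, 0.3253, 0.2375]
ee_rot: [0.13, 0.99, 0.016, -0.056]
force: [0.9, 0.5, -0.4]
grip_width: -0.0001
```

```bash
python3 st.py
python3 - <<'E'
from h import *
import pickle
p=shot('wrist','w8.png')
E
```

```text
13.4 [0.68   0.3253 0.2375] toolx [-0.9601  0.2549  0.1154] z [-0.107   0.0464 -0.9932] local mm [ 67.9725 207.1379] F [ 0.941   0.5363 -0.3731] w -7.221532854362026e-05
to standoff, tool axes [ 3.0057 -5.1425  0.198 ]
```

View pics/w8.png

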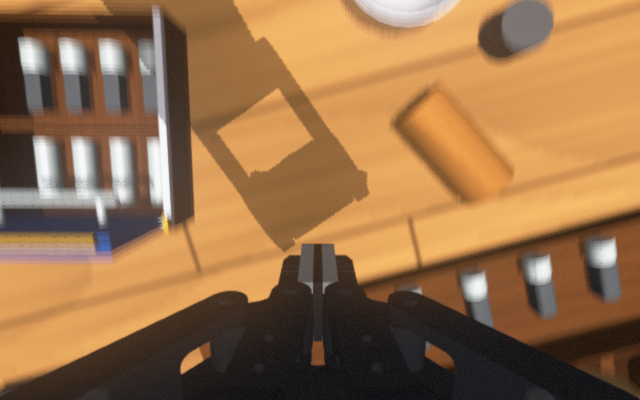

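Call:
apply_moves --pt "-0.8 0.3 0 0" --pt "-0.5 0.3 0 0" --pt "0 0 0 0" --pt "0 0 0 0" --pt "0 0 0 0" --pt "0 0 0 0" --pt "0 0 0 0" --pt "0 0 0 0"

```text
clock: 14.12
position: [0.7386, 0.3288, 0.2162]
ee_rot: [0.133, 0.989, 0.011, -0.062]
force: [-0.4, -0.2, 0.2]
grip_width: 0.0003
```

```bash
python3 st.py
python3 - <<'E'
from h import *
p=shot('wrist','w9.png')
cv2.imwrite('pics/w9c.png',cv2.resize(p['image'][80:240,0:200,::-1],None,fx=4,fy=4,interpolation=cv2.INTER_CUBIC)[:600])
E
```

```text
14.1167 [0.7386 0.3288 0.2162] toolx [-0.9568  0.2621  0.1258] z [-0.12    0.0383 -0.992 ] local mm [123.4234 226.2433] F [-0.3988 -0.2146  0.1863] w 0.0003429573431890861
to standoff, tool axes [ 4.4077 -5.6312 -0.0707]
```

View pics/w9c.png

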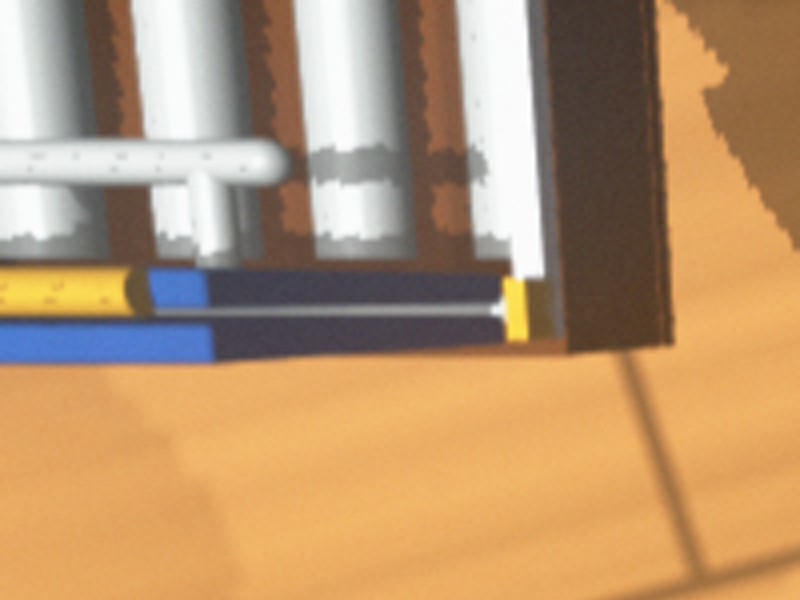

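End faces at crop (210–505, 275–350): the two panels are parallel, with the same hair-line clearance from top (y 303–318) to bottom (303–315) and no wedge. The cover is fully folded. I'll do a last check on the plain cover and bowl, then hand in.

Run:
```python
from h import *
import pickle
P=pickle.load(open('P1.pkl','rb'))
for k,R in(('top',(110,195,315,405)),('scene',(180,255,210,300)),('scene',(275,325,405,465))):
    p=shot(k,k+'9.png')
    f=lambda im:cv2.cvtColor(im[R[0]:R[1],R[2]:R[3]],cv2.COLOR_RGB2GRAY).astype(np.float32)
    print(k,R,cv2.phaseCorrelate(f(P[k]['image']),f(p['image'])))
a=np.vstack([P['scene']['image'][180:255,210:300],p['image'][180:255,210:300]])
cv2.imwrite('pics/pc.png',cv2.resize(a[...,::-1],None,fx=4,fy=4))
```

```text
top (110, 195, 315, 405) ((-0.026200728000965512, 0.0014963823578710844), 1.0017274453904894)
scene (180, 255, 210, 300) ((-0.00861153775709056, 0.5184292362915528), 0.8096112925918014)
scene (275, 325, 405, 465) ((-0.0044316199132232725, -0.023832275745132137), 0.9984838357766469)
```

View pics/pc.png

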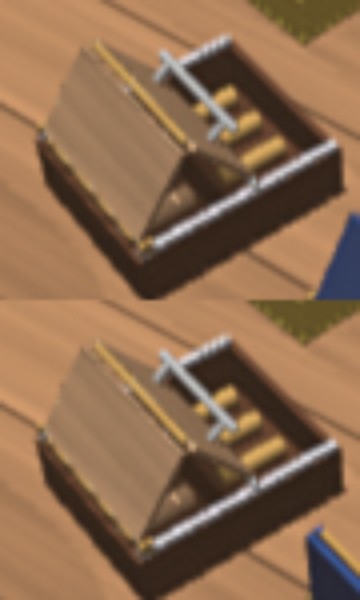

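The plain cover and the bowl are unchanged; the only difference in that patch is the blue panel entering its corner. The arm is clear, so I'm handing in.

```bash
python3 -c "
from cell import env
print(env.get_state()['clock'],env.close_job())"
```

```text
the job is handed in; nothing more can be done
14.3167 None
```

I pushed the blue bifold cover on the plain dark case (not the purple or yellow one) back to its stop with the shut fingers. Then I withdrew the arm and handed the job in at 14.3 s.

**Fold:** The last close wrist view shows the two panels upright and parallel. There is only a thin, even clearance between them and no wedge. A second push stopped at the same place, within about 0.6 mm, at about 27 N.

**Plain cover and bowl:** Image comparison with the start shows neither moved. One scene patch around the plain cover gave a 0.5-pixel shift. Viewed side by side, the plain cover looks the same, and the only change there is the blue panel now in the patch's corner.

**Disagreement:** My absolute camera measurement put the bar about 3 to 6 mm short of its folded place, which would mean an angle of about 3.07 instead of pi. I put this down to an error in my fitted case position, because the hard stop and the end view both showed the cover fully folded. Also, the tool tilted about 7° while pressing at the stop.

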